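# Balance the centrifuge rotor with the twin vials

### The arm

A 6-joint arm with a two-finger parallel gripper is mounted at the origin on a cart in front of the work surface, level with it; the furniture and walls round the work are solid. World frame = base frame: x ahead of the robot, y to its left, z up, the work surface at z = 0. Lengths are in m, angles in degrees, forces in N, time in s.
With the tool pointing down it reaches from about 0.4 to 0.825 m from the base axis. Payload 7 kg.
Tool frame: the origin (TCP) lies midway between the tips of the shut fingers; the grasp point (between the pads) lies 19 mm behind it; z points along the fingers, y is the line along which they close (so a half turn about z gives the same grasp; the last joint's range is limited). The gripper opens to 88 mm and grips with 3 to 60 N. Pads are 19 mm wide; open, the fingers measure 130 mm over their backs; the gripper's body (78 mm by 193 mm) begins 47 mm behind the grasp point.
Start: joints at [-54.024, 20.546, 0.682, 0, -70.136, -16.507], TCP at [0.225, -0.636, 0.227] pointing down, gripper open.
Joint ranges: [-176.03, 176.03], [-82.01, 121.73], [-58.28, 71.71], [-173.87, 95.51], [-174.79, -0.11], [-173.66, 173.66]. Speed limits (degrees/s): [136.94, 136.94, 172.46, 180, 180, 180].

### API

Orientations are given as [roll, pitch, yaw] about the fixed x, y, z axes, in that order (R = Rz(yaw) Ry(pitch) Rx(roll)).
In Python, from plant import r gives the robot as it stands.
- The arm moves only by the tool carry_out, never from a script. Its argument "deltas" is a list of rows, each a list of 3 entries, a list of its own where there are three numbers: the opening, from 0 (shut) to 1 (fully open), then the shift along the tool's x, y, z in mm, then the turn, a rotation vector about the tool's x, y, z in rad. In form: [[gripper, [tx, ty, tz], [rx, ry, rz]], ...]. A call has 1 to 12 rows; each row is the pose to reach, as a shift and turn from the pose commanded when the call began, along the tool's axes at that moment; what a row does not reach only later rows make up. A row lasts 1/10 s, in which the tool goes at most 50 mm and 8.59 degrees, less where a joint would pass 70% of its speed; a pose out of reach is approached as far as the arm can. A call with a gripper value outside its range is refused whole. The fingers move at their own pace and stop on an object; "squeeze" is the grip in N (left out, the last holds). Time passes only in rows, so rows that repeat a pose let the fingers close. It gives the time, the measured TCP pose, the force, the opening and the grip force at its end, in the units of the state.
- r.get_state(): the state, without advancing time (a new reading comes with each control period).
- r.capture(name): name is "side" or "top"; returns (picture, depth): 420x560x3 uint8, red, green, blue; 420x560 float32, m along the optical axis (not along the pixel's ray), 0 where there is no reading.
- r.get_calibration(name): a dict with "fov_y" (degrees; the focal length in pixels is half the picture's height over the tangent of half this angle, whatever the lens; pixels are square), "cx", "cy" (the principal point, pixels), "view" (4x4, takes a point from world to camera coordinates). Camera axes: x right, y down, z forward; pixel columns grow to the right and rows downward; lengths in m; the calibration is good to about 2 mm. A picture is of the moment at which its call begins. get_calibration takes no time and is no camera call.
- r.close_job(): hands the job in; it is judged then, once.
The state is a dict: "time_s": time; "joints": joint angles; "qd": joint speeds; "joint_torque": joint torques, N m; "tcp_pos": TCP position; "eef_rot": TCP orientation; "contact_force": force on the tool from outside, world axes, zero at the start; "moment": the same for the moment, N m; "gripper_width": finger opening in m; "gripper_force": force on a finger pad.
Only numpy, scipy, OpenCV 4.12 (cv2) and the standard library are available. Lean on these libraries where they do the work, as an engineer would, in place of code of your own. Each camera call takes 0.05 s, during which the arm holds its last target. There are 200 camera calls.

### The job

Finish loading the centrifuge rotor so that it is in balance: take the red-, blue- and grey-white-capped vials that stand on the bench and seat each one fully down and upright in the well directly across the hub from the vial with the same cap colour. Leave the vials already in the rotor in their wells and the black-capped vials where they stand, and do not tip any vial over.

Things in the scene. Friction and masses are not known exactly. Their poses are not given: they have to be found in the camera images.
- rotor: centrifuge rotor, fixed: grey metal disc, 177 mm across, deck 45 mm high, flat dark hub cap 3 mm higher. Origin: centre of underside, z up. Eight wells (three taken), axes 62 mm from its axis at 0, 45, 90.. deg from its x. Bore 30 mm, top 8 mm coned out to 42 mm; floor 15 mm below deck, 30 mm above origin, so a seated vial shows 32 mm. Close radially: neighbours 47 mm apart.
- red_in: clear glass screw vial with a red cap, 47 mm tall, 22 g (straight body 23 mm in diameter up to 32 mm above the underside: grip it there; then a narrower neck and a 20 mm cap), already seated in one of the rotor's wells; which well differs every time. Origin at the centre of its underside, z up along its axis.
- blue_in: clear glass screw vial with a blue cap, 47 mm tall, 22 g (straight body 23 mm in diameter up to 32 mm above the underside: grip it there; then a narrower neck and a 20 mm cap), already seated in one of the rotor's wells; which well differs every time. Origin at the centre of its underside, z up along its axis.
- white_in: clear glass screw vial with a light grey (off-white) cap, 47 mm tall, 22 g (straight body 23 mm in diameter up to 32 mm above the underside: grip it there; then a narrower neck and a 20 mm cap), already seated in one of the rotor's wells; which well differs every time. Origin at the centre of its underside, z up along its axis.
- red_out: clear glass screw vial with a red cap, 47 mm tall, 22 g (straight body 23 mm in diameter up to 32 mm above the underside: grip it there; then a narrower neck and a 20 mm cap), standing loose on the bench; the twin of the one with the same cap in the rotor. Origin at the centre of its underside, z up along its axis.
- blue_out: clear glass screw vial with a blue cap, 47 mm tall, 22 g (straight body 23 mm in diameter up to 32 mm above the underside: grip it there; then a narrower neck and a 20 mm cap), standing loose on the bench; the twin of the one with the same cap in the rotor. Origin at the centre of its underside, z up along its axis.
- white_out: clear glass screw vial with a light grey (off-white) cap, 47 mm tall, 22 g (straight body 23 mm in diameter up to 32 mm above the underside: grip it there; then a narrower neck and a 20 mm cap), standing loose on the bench; the twin of the one with the same cap in the rotor. Origin at the centre of its underside, z up along its axis.
- black_a: clear glass screw vial with a black cap, 47 mm tall, 22 g (straight body 23 mm in diameter up to 32 mm above the underside: grip it there; then a narrower neck and a 20 mm cap), standing on the bench; stays there. Origin at the centre of its underside, z up along its axis.
- black_b: clear glass screw vial with a black cap, 43 mm tall, 22 g (straight body 23 mm in diameter up to 32 mm above the underside: grip it there; then a narrower neck and a 20 mm cap), standing on the bench; stays there. Origin at the centre of its underside, z up along its axis.
- titrator: cream instrument box with a blue keypad front, fixed, behind the bench vials; do not hit it with the gripper. Origin at the centre of its underside; its front face is 172 mm from the origin towards the robot (-x), it is 246 mm wide in y and 217 mm high at the front, up to 394 mm further back.
Mind the look-alikes: they are no part of the job. Leave any green or turquoise look-alike of the white_out alone.

How it is judged (in metres and radians):
At the end, for the whole second after the job is handed in: Red, blue and grey-white bench vials each in the well straight across from their twin (8 mm in rotor x and y, 4 mm in height, tilt under 0.12 rad, at rest), twins seated likewise, black-capped vials upright within 30 mm of their start (((x of red_in in the frame of rotor between 0.054 and 0.07 m and y of red_in in the frame of rotor between -0.008 and 0.008 m and x of red_out in the frame of rotor between -0.07 and -0.054 m and y of red_out in the frame of rotor between -0.008 and 0.008 m) or (x of red_in in the frame of rotor between 0.03584 and 0.05184 m and y of red_in in the frame of rotor between 0.03584 and 0.05184 m and x of red_out in the frame of rotor between -0.05184 and -0.03584 m and y of red_out in the frame of rotor between -0.05184 and -0.03584 m) or (x of red_in in the frame of rotor between -0.05184 and -0.03584 m and y of red_in in the frame of rotor between 0.03584 and 0.05184 m and x of red_out in the frame of rotor between 0.03584 and 0.05184 m and y of red_out in the frame of rotor between -0.05184 and -0.03584 m)) and z of red_out in the frame of rotor between 0.026 and 0.034 m and angle between each of red_out, red_in, blue_out, blue_in, white_out, white_in, black_a, black_b's own z axis and vertical below 0.12 rad and linear speed of each of red_out, red_in, blue_out, blue_in, white_out, white_in below 0.02 m/s and z of red_in in the frame of rotor between 0.026 and 0.034 m and ((x of blue_in in the frame of rotor between 0.054 and 0.07 m and y of blue_in in the frame of rotor between -0.008 and 0.008 m and x of blue_out in the frame of rotor between -0.07 and -0.054 m and y of blue_out in the frame of rotor between -0.008 and 0.008 m) or (x of blue_in in the frame of rotor between 0.03584 and 0.05184 m and y of blue_in in the frame of rotor between 0.03584 and 0.05184 m and x of blue_out in the frame of rotor between -0.05184 and -0.03584 m and y of blue_out in the frame of rotor between -0.05184 and -0.03584 m) or (x of blue_in in the frame of rotor between -0.05184 and -0.03584 m and y of blue_in in the frame of rotor between 0.03584 and 0.05184 m and x of blue_out in the frame of rotor between 0.03584 and 0.05184 m and y of blue_out in the frame of rotor between -0.05184 and -0.03584 m)) and z of blue_out in the frame of rotor between 0.026 and 0.034 m and z of blue_in in the frame of rotor between 0.026 and 0.034 m and ((x of white_in in the frame of rotor between 0.054 and 0.07 m and y of white_in in the frame of rotor between -0.008 and 0.008 m and x of white_out in the frame of rotor between -0.07 and -0.054 m and y of white_out in the frame of rotor between -0.008 and 0.008 m) or (x of white_in in the frame of rotor between 0.03584 and 0.05184 m and y of white_in in the frame of rotor between 0.03584 and 0.05184 m and x of white_out in the frame of rotor between -0.05184 and -0.03584 m and y of white_out in the frame of rotor between -0.05184 and -0.03584 m) or (x of white_in in the frame of rotor between -0.05184 and -0.03584 m and y of white_in in the frame of rotor between 0.03584 and 0.05184 m and x of white_out in the frame of rotor between 0.03584 and 0.05184 m and y of white_out in the frame of rotor between -0.05184 and -0.03584 m)) and z of white_out in the frame of rotor between 0.026 and 0.034 m and z of white_in in the frame of rotor between 0.026 and 0.034 m and distance of each of black_a, black_b from where it was at the start of the episode below 0.03 m); the robot touches nothing.
It fails at once if a vial that was already in the rotor is taken out of or moved from its well (distance of any of red_in, blue_in, white_in from where it was at the start of the episode above 0.015 m).
It fails at once if a black-capped vial is moved more than 30 mm (distance of any of black_a, black_b from where it was at the start of the episode above 0.03 m).
It fails at once if a vial is tipped over (angle between any of red_in, red_out, blue_in, blue_out, white_in, white_out, black_a, black_b's own z axis and vertical above 0.8 rad).
It also fails if it takes over 104 s, if anything falls off the work surface, if the arm or the gripper's body presses on something with over 40 N, if the wrist force passes 120 N, or if a joint passes its speed limit or range.

## Working session

There is one attempt and no reset: what is moved stays moved. The work goes in short steps, Python scripts to look and compute and a tool call to move; the robot and the scene stay as the last step left them, time stands still between calls to the robot, and variables do not carry over. Pictures are saved under pics/ and viewed, at most 14 in all, crops included, and the job is handed in when it is done.

Besides the shell and the picture viewer there is one more tool, called after ">>>" as name(argument=value, ...) on one line, values as JSON. carry_out: Moves the arm, as the interface text tells. Its arguments: {"type":"object","properties":{"deltas":{"type":"array"},"squeeze":{"type":"number"}},"required":["deltas"]}

```bash
ls; mkdir -p pics; python3 - <<'E'
from plant import r
import cv2,numpy as np
print(r.get_state())
for n in("side","top"):
    p,d=r.capture(n);cv2.imwrite(f"pics/{n}0.png",p[:,:,::-1]);np.savez(f"{n}0.npz",p=p,d=d)
    c=r.get_calibration(n);print(n,c, (d>0).mean())
E
```

```text
pics
{'time_s': 0.0, 'joints': array([-5.40249213e+01,  2.05917941e+01,  6.35300366e-01, -2.12392634e-02,
       -7.01371736e+01, -1.65057358e+01]), 'qd': array([ 0.01679021,  0.0108338 , -0.00338193, -0.01918133,  0.01270068,
        0.03712293]), 'joint_torque': array([-2.56829720e-03, -5.82714701e+01,  2.93046731e+01,  6.99692845e+00,
        6.77647971e-03, -1.25423503e-04]), 'tcp_pos': array([ 0.22478529, -0.63595434,  0.22562673]), 'eef_rot': array([ 1.79904519e+02, -7.47108897e-03, -1.60537884e+02]), 'contact_force': array([-0.06094825,  0.23440529, -0.14031972]), 'moment': array([-0.01156654,  0.03039423, -0.04497351]), 'gripper_force': 0.0, 'gripper_width': 0.08787291988430601}
side {'fov_y': 55.07760021639004, 'cx': 278.0499367357243, 'cy': 199.78422475300238, 'view': array([[-0.99302421, -0.11700258, -0.01460523,  0.62583788],
       [-0.03990707,  0.45005935, -0.8921065 ,  0.04010786],
       [ 0.11095198, -0.8853005 , -0.45158906,  1.05360449],
       [ 0.        ,  0.        ,  0.        ,  1.        ]])} 0.9959778911564626
top {'fov_y': 49.249884152442505, 'cx': 275.95783695414025, 'cy': 210.01518526011904, 'view': array([[-0.0029692 , -0.99997122, -0.00698103,  0.05746955],
       [-0.98026364,  0.00429051, -0.19764813,  0.58910827],
       [ 0.19767239,  0.00625639, -0.98024817,  1.43386292],
       [ 0.        ,  0.        ,  0.        ,  1.        ]])} 0.9959098639455782
```

View pics/top0.png

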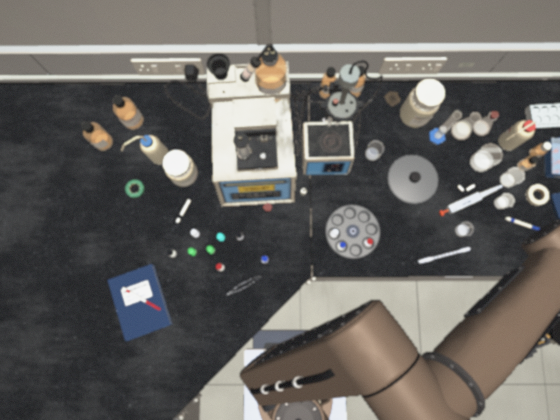

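View pics/side0.png

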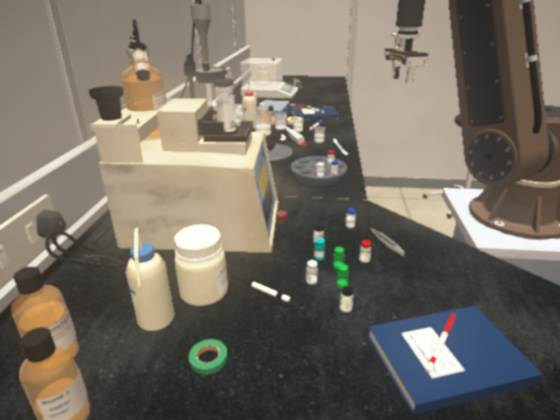

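The top view shows the rotor at about (353,231). The bench vials are at about x 170–270, y 205–270, with turquoise (221,237) and green (192,252) and (210,250) look-alikes. I'll zoom in on both areas.

```bash
python3 - <<'E'
import cv2,numpy as np
p=np.load("top0.npz")["p"][:,:,::-1]
a=cv2.resize(p[195:285,155:285],None,fx=6,fy=6,interpolation=2)
b=cv2.resize(p[200:265,320:390],None,fx=8,fy=8,interpolation=2)
cv2.imwrite("pics/za.png",a);cv2.imwrite("pics/zb.png",b)
s=np.load("side0.npz")["p"][:,:,::-1]
cv2.imwrite("pics/zs.png",cv2.resize(s[140:320,270:410],None,fx=3.3,fy=3.3,interpolation=2))
E
```

```text
(no output)
```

View pics/za.png

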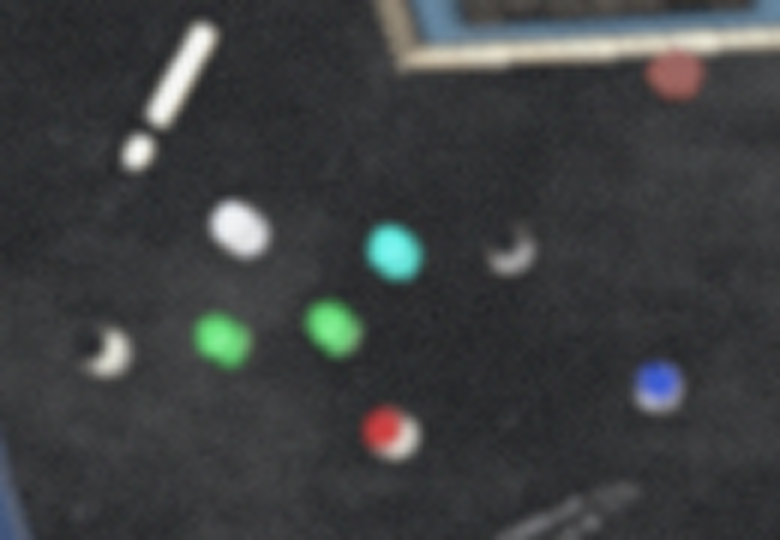

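View pics/zb.png

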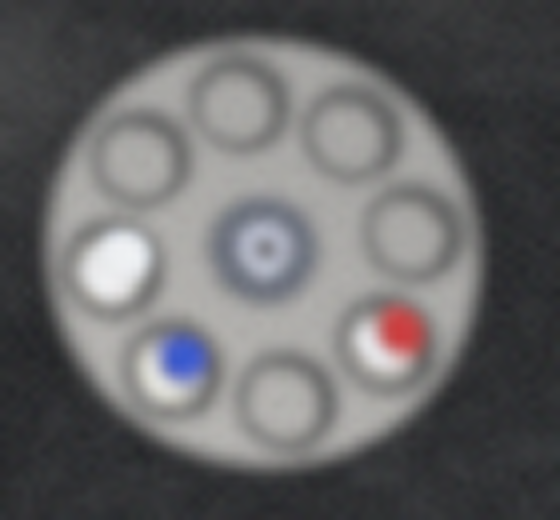

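View pics/zs.png

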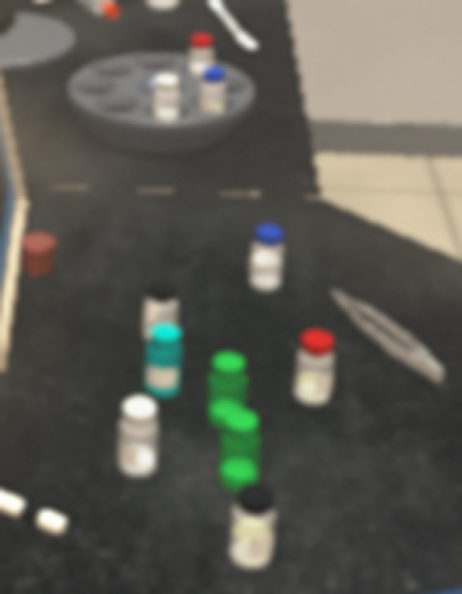

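The turquoise and two green vials are look-alikes. In the rotor crop, the hub is at (265,248), white at (112,262), blue at (172,368) and red at (385,345). The wells opposite them, at (412,233), (350,132) and (140,160), are empty. Next I'll measure everything.

```bash
cat > h.py <<'E'
import numpy as np,cv2
from plant import r
C={n:r.get_calibration(n) for n in("side","top")}
def ray(n,u,v):
    c=C[n];f=210/np.tan(np.radians(c["fov_y"]/2));V=c["view"];R=V[:3,:3]
    return -R.T@V[:3,3], R.T@np.array([(u-c["cx"])/f,(v-c["cy"])/f,1])
def plane(n,u,v,z):
    o,d=ray(n,u,v);return o+d*(z-o[2])/d[2]
def tri(a,b):
    o1,d1=ray("top",*a);o2,d2=ray("side",*b)
    s=np.linalg.lstsq(np.c_[d1,-d2],o2-o1,rcond=None)[0]
    p,q=o1+d1*s[0],o2+d2*s[1];return (p+q)/2,np.linalg.norm(p-q)
def proj(n,p):
    c=C[n];f=210/np.tan(np.radians(c["fov_y"]/2));q=c["view"][:3,:3]@p+c["view"][:3,3]
    return f*q[0]/q[2]+c["cx"],f*q[1]/q[2]+c["cy"]
def blobs(img,mask,box,amin=6):
    x0,y0,x1,y1=box;m=np.zeros_like(mask);m[y0:y1,x0:x1]=mask[y0:y1,x0:x1]
    n,_,st,ce=cv2.connectedComponentsWithStats(m.astype(np.uint8))
    return [(ce[i].round(1).tolist(),int(st[i,4])) for i in range(1,n) if st[i,4]>=amin]
def masks(p):
    h,s,v=[x.astype(int) for x in cv2.split(cv2.cvtColor(p,cv2.COLOR_RGB2HSV))]
    return dict(red=((h<8)|(h>172))&(s>120)&(v>110),blue=(abs(h-116)<10)&(s>120)&(v>100),
      green=(abs(h-62)<15)&(s>100)&(v>90),cyan=(abs(h-89)<9)&(s>100)&(v>100),white=(s<60)&(v>140),black=(v<25))
E
python3 - <<'E'
from h import *
for n,box in(("top",(165,200,390,280)),("side",(270,140,420,320))):
    p=np.load(n+"0.npz")["p"]
    for k,m in masks(p).items():
        bl=blobs(p,m,box)
        if k=="black": bl=[b for b in bl if b[1]<60][:12]
        print(n,k,[(b,plane(n,*b[0],.043 if b[0][0]<320 and n=="top" else .07)[:2].round(4).tolist()) if n=="top" else b for b in bl])
# rotor disc + wells
p=np.load("top0.npz")["p"]
g=cv2.cvtColor(p,cv2.COLOR_RGB2GRAY)[195:270,312:395]
ob=((g>85)).astype(np.uint8);ob=cv2.morphologyEx(ob,cv2.MORPH_CLOSE,np.ones((7,7)))
c=max(cv2.findContours(ob,0,1)[0],key=cv2.contourArea)
e=cv2.fitEllipse(cv2.convexHull(c));print("ell",e,plane("top",e[0][0]+312,e[0][1]+195,.045))
for nm,u,v in(("hub",265,248),("w0",238,105),("Bo",350,132),("Wo",412,233),("w3",285,400),("Ro",140,160),("Wi",113,267),("Bi",172,368),("Ri",387,345)):
    print(nm,plane("top",320+(u+.5)/8-.5,200+(v+.5)/8-.5,.048 if nm=="hub" else .045)[:2].round(4))
E
```

```text
top red [(([369.8, 240.8], 20), [0.4857, -0.2435]), (([218.0, 265.7], 26), [0.4106, 0.2425])]
top blue [(([342.6, 244.0], 17), [0.4758, -0.1566]), (([264.1, 257.5], 25), [0.4364, 0.0941])]
top green [(([209.5, 248.9], 57), [0.4649, 0.2712]), (([191.4, 251.3], 58), [0.4573, 0.3297])]
top cyan [(([220.2, 236.6], 75), [0.505, 0.2374])]
top white [(([184.8, 207.1], 74), [0.6037, 0.3565]), (([255.1, 202.1], 276), [0.6195, 0.1243]), (([351.3, 231.9], 1506), [0.5146, -0.1856]), (([177.5, 220.0], 18), [0.5605, 0.3789]), (([352.5, 230.5], 52), [0.5191, -0.1896]), (([194.5, 232.8], 63), [0.5178, 0.3216]), (([240.3, 238.0], 7), [0.5001, 0.1718]), (([173.3, 253.7], 23), [0.4497, 0.3881]), (([264.1, 261.7], 7), [0.4229, 0.0941]), (([221.7, 268.0], 17), [0.4031, 0.2304]), (([313.3, 278.1], 15), [0.37, -0.0633])]
top black []
side red [([303.2, 142.6], 20), ([330.8, 151.5], 26), ([281.1, 216.1], 58), ([365.6, 242.9], 70)]
side blue [([334.6, 162.1], 11), ([351.1, 210.1], 32)]
side green [([340.4, 267.1], 477)]
side cyan [([319.6, 244.2], 116), ([318.7, 258.2], 19)]
side white [([298.2, 141.1], 9), ([318.8, 140.8], 22), ([340.1, 147.2], 64), ([389.8, 158.1], 2273), ([274.0, 157.0], 27), ([332.0, 164.9], 135), ([320.0, 168.9], 145), ([271.9, 185.7], 30), ([396.5, 199.6], 1362), ([272.9, 217.7], 108), ([350.0, 220.5], 112), ([317.6, 234.9], 65), ([388.5, 239.1], 11), ([395.3, 247.6], 71), ([364.7, 254.5], 133), ([318.9, 253.9], 53), ([311.5, 271.5], 233), ([272.9, 292.0], 44), ([285.1, 297.4], 51), ([345.9, 303.0], 186)]
side black []
ell ((40.28901290893555, 36.18819046020508), (53.790977478027344, 55.69190216064453), 126.60221862792969) [ 0.52073691 -0.19288648  0.045     ]
hub [ 0.5223 -0.1938]
w0 [ 0.5821 -0.1853]
Bo [ 0.5707 -0.2308]
Wo [ 0.5287 -0.2543]
w3 [ 0.4607 -0.2001]
Ro [ 0.5594 -0.1445]
Wi [ 0.5152 -0.1322]
Bi [ 0.4739 -0.1549]
Ri [ 0.4829 -0.2422]
```

```bash
python3 - <<'E'
from h import *
for nm,a,b in(("red",(218.0,265.7),(365.6,242.9)),("blue",(264.1,257.5),(351.1,210.1)),("white",(194.5,232.8),(311.5,271.5)),("cyan",(220.2,236.6),(319.6,250)),
 ("redin",(369.8,240.8),(330.8,151.5)),("bluein",(342.6,244),(334.6,162.1))):
    print(nm,*tri(a,b))
print("white z.03",plane("top",194.5,232.8,.03)," captop", plane("top",155+237/6,195+222/6,.044),plane("side",270+140/3.3,140+408/3.3,.044))
print("side red,blue",plane("side",365.6,242.9,.043),plane("side",351.1,210.1,.043))
print("rotor vials side",plane("side",330.8,151.5,.073),plane("side",334.6,162.1,.073))
print("blacks",plane("top",155+90/6,195+342/6,.043),plane("top",155+515/6,195+245/6,.025))
E
```

```text
red [0.41108074 0.24212612 0.04482105] 0.0013558770007332027
blue [0.43616891 0.09411405 0.04427134] 0.00018194604215486442
white [0.52220012 0.32528486 0.0230622 ] 0.002738548433277553
cyan [0.50883423 0.24042758 0.01919088] 0.0009584418373287148
redin [ 0.48648248 -0.24284376  0.073695  ] 0.0024634723644072275
bluein [ 0.475877   -0.15632529  0.07190169] 0.0005932471493922194
white z.03 [0.51977083 0.32406108 0.03      ]  captop [0.52029289 0.32153728 0.044     ] [0.52211205 0.32698465 0.044     ]
side red,blue [0.41137989 0.23910306 0.043     ] [0.43589322 0.09175603 0.043     ]
rotor vials side [ 0.48766262 -0.24532759  0.073     ] [ 0.47624076 -0.15364987  0.073     ]
blacks [0.45529567 0.39908463 0.043     ] [0.5098047  0.17164351 0.025     ]
```

```bash
cat >> h.py <<'E'
def go(x,y,z,closing=None):
    "tool-frame shift (mm) and turn about tool z (rad) from measured pose to world target"
    from scipy.spatial.transform import Rotation as Ro
    s=r.get_state();R=Ro.from_euler("xyz",s["eef_rot"],degrees=True)
    t=R.inv().apply((np.array([x,y,z])-s["tcp_pos"])*1000);ay=R.apply([0,1,0])
    cur=np.degrees(np.arctan2(ay[1],ay[0]));w=0 if closing is None else (closing-cur+90)%180-90
    print("shift",t.round(1),"turn z",round(-np.radians(w),3),"cur closing",cur.round(1),"tilt",np.degrees(np.arccos(-R.apply([0,0,1])[2])).round(2))
E
python3 - <<'E'
from h import *
d=np.load("top0.npz")["d"];V=C["top"]["view"];f=210/np.tan(np.radians(C["top"]["fov_y"]/2))
v,u=np.mgrid[0:420,0:560];P=np.stack([(u-C["top"]["cx"])/f*d,(v-C["top"]["cy"])/f*d,d],-1)-V[:3,3]
P=P@V[:3,:3]
m=(P[...,2]>.08)&(P[...,0]>.5)&(P[...,0]<.8)&(P[...,1]<.45)&(P[...,1]>-.35)
for y in np.arange(-.35,.45,.03):
    k=m&(abs(P[...,1]-y)<.015)
    if k.any(): print(y.round(2),P[k][:,0].min().round(3),P[k][:,2].max().round(3))
go(.50,-.25,.2,142);go(.436,.094,.15,142)
E
```

```text
-0.2 0.733 0.14
-0.17 0.727 0.344
-0.14 0.507 0.348
-0.11 0.509 0.348
-0.08 0.727 0.34
-0.05 0.725 0.146
-0.02 0.735 0.141
0.01 0.641 0.221
0.04 0.64 0.257
0.07 0.638 0.311
0.1 0.636 0.31
0.13 0.636 0.376
0.16 0.632 0.396
0.19 0.631 0.223
0.22 0.629 0.222
0.25 0.627 0.221
0.34 0.692 0.134
0.37 0.686 0.133
0.4 0.686 0.135
0.43 0.712 0.14
shift [-388.1  272.2   26.1] turn z -0.568 cur closing 109.5 tilt 0.08
shift [-442.4  617.8   76.5] turn z -0.568 cur closing 109.5 tilt 0.08
```

>>> carry_out(deltas=[[0.5,[-388,272,26],[0,0,-0.568]],[0.5,[-388,272,26],[0,0,-0.568]],[0.5,[-388,272,26],[0,0,-0.568]],[0.5,[-388,272,26],[0,0,-0.568]],[0.5,[-388,272,26],[0,0,-0.568]],[0.5,[-388,272,26],[0,0,-0.568]],[0.5,[-388,272,26],[0,0,-0.568]],[0.5,[-388,272,26],[0,0,-0.568]],[0.5,[-388,272,26],[0,0,-0.568]],[0.5,[-388,272,26],[0,0,-0.568]],[0.5,[-442,618,80],[0,0,-0.568]],[0.5,[-442,618,80],[0,0,-0.568]]], squeeze=10)

```text
time_s: 1.3
tcp_pos: [0.4818, -0.152, 0.1844]
eef_rot: [179.9, -0.0, -128.0]
contact_force: [0.5, 2.0, 0.8]
gripper_width: 0.0437
gripper_force: 0.0
```

```bash
python3 -c "
from h import *
go(.436,.094,.1,142)"
```

```text
shift [-165.6  187.6   84.4] turn z -0.001 cur closing 142.0 tilt 0.07
```

>>> carry_out(deltas=[[0.5,[-165,187,84],[0,0,0]],[0.5,[-165,187,84],[0,0,0]],[0.5,[-165,187,84],[0,0,0]],[0.5,[-165,187,84],[0,0,0]],[0.5,[-165,187,84],[0,0,0]],[0.5,[-165,187,84],[0,0,0]],[0.5,[-165,187,84],[0,0,0]],[0.5,[-165,187,84],[0,0,0]],[0.5,[-165,187,84],[0,0,0]]])

```text
time_s: 2.2
tcp_pos: [0.4364, 0.0908, 0.1016]
eef_rot: [-180.0, 0.0, -128.1]
contact_force: [0.4, -0.1, 0.0]
gripper_width: 0.0442
gripper_force: 0.0
```

```bash
python3 - <<'E'
from h import *
go(.436,.094,.014,142)
p,d=r.capture("side")
q=proj("side",np.array([.436,.094,.03]));print(q)
x,y=int(q[0]),int(q[1])
cv2.imwrite("pics/g1.png",cv2.resize(p[y-70:y+50,x-70:x+70,::-1],None,fx=4,fy=4,interpolation=2))
E
```

```text
shift [-2.3  2.3 87.6] turn z -0.001 cur closing 141.9 tilt 0.01
(np.float64(350.7452741316591), np.float64(215.10944344995406))
```

View pics/g1.png

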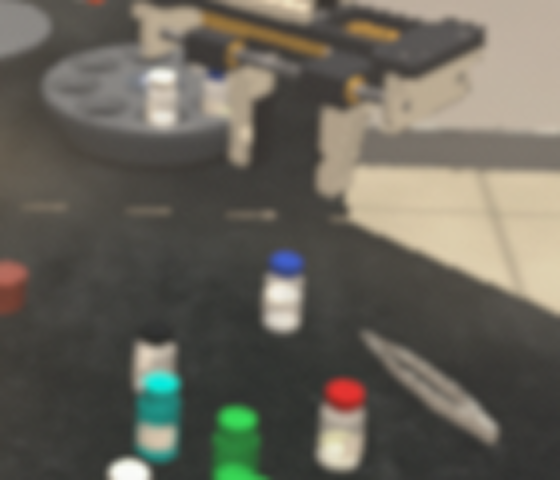

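The open fingers hang over the blue vial (crop 285,290), with their midpoint at about (285,175), so they are centred. I'll descend and grip.

>>> carry_out(deltas=[[0.5,[-2,2,40],[0,0,0]],[0.5,[-2,2,65],[0,0,0]],[0.5,[-2,2,80],[0,0,0]],[0.5,[-2,2,87],[0,0,0]],[0.5,[-2,2,87],[0,0,0]],[0.5,[-2,2,87],[0,0,0]],[0.1,[-2,2,87],[0,0,0]],[0.1,[-2,2,87],[0,0,0]],[0.1,[-2,2,87],[0,0,0]],[0.1,[-2,2,87],[0,0,0]],[0.1,[-2,2,87],[0,0,0]]], squeeze=10)

```text
time_s: 3.35
tcp_pos: [0.4361, 0.0947, 0.0147]
eef_rot: [-180.0, 0.0, -128.0]
contact_force: [-2.0, 0.7, 5.5]
gripper_width: 0.0224
gripper_force: 10.0
```

>>> carry_out(deltas=[[0.1,[0,0,-30],[0,0,0]],[0.1,[0,0,-70],[0,0,0]],[0.1,[0,0,-115],[0,0,0]],[0.1,[0,0,-115],[0,0,0]],[0.1,[0,0,-115],[0,0,0]]])

```text
time_s: 3.85
tcp_pos: [0.4361, 0.0949, 0.1303]
eef_rot: [-180.0, 0.2, -128.0]
contact_force: [-0.2, -0.1, -0.7]
gripper_width: 0.022
gripper_force: 10.0
```

```bash
python3 -c "
from h import *
go(.5704,-.2312,.1,142);go(.4364,.091,.13);print(r.get_state()['gripper_width'])"
```

```text
shift [ 174.4 -306.6   29.9] turn z 0.0 cur closing 142.0 tilt 0.17
shift [ 2.9 -2.6  0.3] turn z -0.0 cur closing 142.0 tilt 0.17
0.02200168596077516
```

>>> carry_out(deltas=[[0.1,[22,-38,0],[0,0,0]],[0.1,[44,-77,0],[0,0,0]],[0.1,[66,-115,0],[0,0,0]],[0.1,[87,-153,0],[0,0,0]],[0.1,[109,-192,0],[0,0,0]],[0.1,[131,-230,0],[0,0,0]],[0.1,[152,-268,0],[0,0,0]],[0.1,[166,-292,0],[0,0,0]],[0.1,[174,-307,10],[0,0,0]],[0.1,[174,-307,25],[0,0,0]],[0.1,[174,-307,30],[0,0,0]],[0.1,[174,-307,30],[0,0,0]]])

```text
time_s: 5.05
tcp_pos: [0.5691, -0.2309, 0.0972]
eef_rot: [179.8, -0.1, -128.0]
contact_force: [-0.1, -0.6, 0.7]
gripper_width: 0.0222
gripper_force: 10.0
```

```bash
python3 - <<'E'
from h import *
go(.5704,-.2312,.061,142)
p,d=r.capture("side")
q=proj("side",np.array([.53,-.2,.08]))
x,y=int(q[0]),int(q[1])
a=cv2.resize(p[y-45:y+35,x-60:x+60,::-1],None,fx=5,fy=5,interpolation=2)
cv2.imwrite("pics/g2.png",a)
# predicted well & vial-bottom px in crop
for P in([.5704,-.2312,.045],[.5291,-.2545,.045],[.5597,-.1441,.045],[.5704,-.2312,.086],[.5704,-.2312,.133]):
    u,v=proj("side",np.array(P));print(P,round((u-x+60)*5),round((v-y+45)*5))
E
```

```text
shift [-0.6 -1.3 36.2] turn z 0.0 cur closing 142.0 tilt 0.23
[0.5704, -0.2312, 0.045] 238 258
[0.5291, -0.2545, 0.045] 303 246
[0.5597, -0.1441, 0.045] 247 310
[0.5704, -0.2312, 0.086] 239 197
[0.5704, -0.2312, 0.133] 240 126
```

View pics/g2.png

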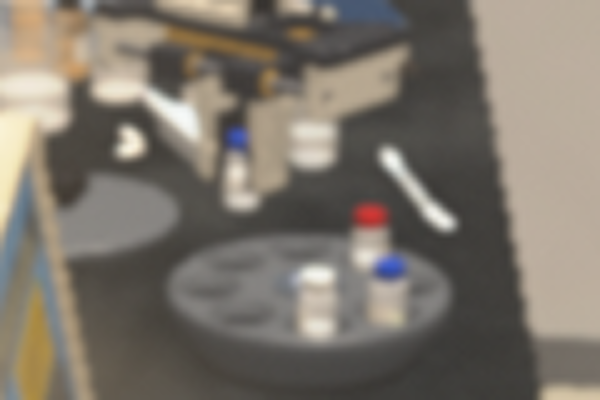

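Predicted wells at (238,258), (303,246) and (247,310) match the picture, and the vial (240,170) hangs upright directly above its well. I'll lower it and check the force partway.

>>> carry_out(deltas=[[0.1,[-1,-1,15],[0,0,0]],[0.1,[-1,-1,28],[0,0,0]],[0.1,[-1,-1,34],[0,0,0]],[0.1,[-1,-1,38],[0,0,0]],[0.1,[-1,-1,42],[0,0,0]],[0.1,[-1,-1,42],[0,0,0]]])

```text
time_s: 5.7
tcp_pos: [0.5719, -0.2314, 0.0571]
eef_rot: [180.0, -0.0, -128.0]
contact_force: [-0.9, 0.5, -0.7]
gripper_width: 0.0222
gripper_force: 10.0
```

>>> carry_out(deltas=[[0.1,[1,1,3],[0,0,0]],[0.1,[1,1,6],[0,0,0]],[0.1,[1,1,9],[0,0,0]],[0.1,[1,1,9],[0,0,0]],[0.1,[1,1,9],[0,0,0]]])

```text
time_s: 6.2
tcp_pos: [0.5706, -0.2317, 0.0483]
eef_rot: [180.0, -0.0, -128.0]
contact_force: [0.2, 1.0, -1.4]
gripper_width: 0.0221
gripper_force: 10.0
```

>>> carry_out(deltas=[[0.35,[0,0,0],[0,0,0]],[0.38,[0,0,0],[0,0,0]],[0.4,[0,0,0],[0,0,0]],[0.4,[0,0,0],[0,0,0]],[0.4,[0,0,-15],[0,0,0]],[0.4,[0,0,-35],[0,0,0]],[0.5,[0,0,-75],[0,0,0]],[0.5,[0,0,-100],[0,0,0]],[0.5,[0,0,-100],[0,0,0]],[0.5,[0,0,-100],[0,0,0]]])

```text
time_s: 7.2
tcp_pos: [0.5708, -0.2315, 0.1489]
eef_rot: [-179.9, 0.1, -128.0]
contact_force: [-0.4, 0.0, -0.5]
gripper_width: 0.0438
gripper_force: 0.0
```

```bash
python3 - <<'E'
from h import *
go(.411,.242,.10,90)
p,d=r.capture("side")
q=proj("side",np.array([.53,-.2,.08]))
x,y=int(q[0]),int(q[1])
a=cv2.resize(p[y-45:y+35,x-60:x+60,::-1],None,fx=5,fy=5,interpolation=2)
cv2.imwrite("pics/g3.png",a)
E
```

```text
shift [-274.7  417.5   48.7] turn z 0.908 cur closing 142.0 tilt 0.09
```

View pics/g3.png

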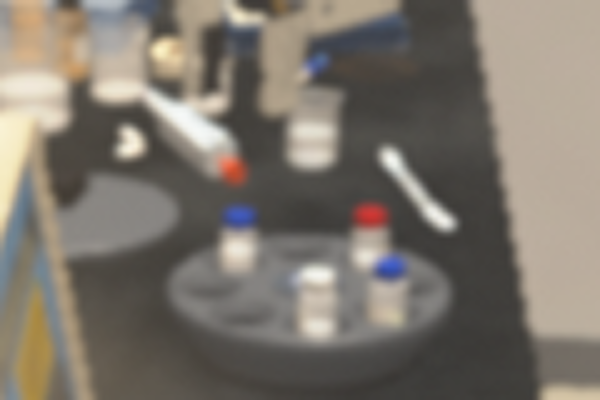

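Blue is seated upright at (238,240), directly across from its twin at (388,290). Next is red.

>>> carry_out(deltas=[[0.5,[-25,38,5],[0,0,0.1]],[0.5,[-275,417,5],[0,0,0.908]],[0.5,[-275,417,5],[0,0,0.908]],[0.5,[-275,417,5],[0,0,0.908]],[0.5,[-275,417,5],[0,0,0.908]],[0.5,[-275,417,5],[0,0,0.908]],[0.5,[-275,417,5],[0,0,0.908]],[0.5,[-275,417,5],[0,0,0.908]],[0.5,[-275,417,5],[0,0,0.908]],[0.5,[-275,417,5],[0,0,0.908]],[0.5,[-275,417,30],[0,0,0.908]],[0.5,[-275,417,45],[0,0,0.908]]])

```text
time_s: 8.45
tcp_pos: [0.4096, 0.2452, 0.1016]
eef_rot: [-180.0, -0.0, -179.8]
contact_force: [-0.2, -0.7, -0.4]
gripper_width: 0.044
gripper_force: 0.0
```

>>> carry_out(deltas=[[0.5,[0,0,0],[0,0,0]],[0.5,[0,0,0],[0,0,0]]])

```text
time_s: 8.65
tcp_pos: [0.4109, 0.241, 0.1027]
eef_rot: [-179.9, -0.1, -180.0]
contact_force: [0.1, -0.3, 0.1]
gripper_width: 0.0435
gripper_force: 0.0
```

```bash
python3 - <<'E'
from h import *
go(.411,.2415,.014,90)
E
```

```text
shift [-0.2  0.7 88.7] turn z 0.0 cur closing 90.0 tilt 0.14
```

>>> carry_out(deltas=[[0.5,[0,1,40],[0,0,0]],[0.5,[0,1,65],[0,0,0]],[0.5,[0,1,80],[0,0,0]],[0.5,[0,1,88],[0,0,0]],[0.5,[0,1,88],[0,0,0]],[0.5,[0,1,88],[0,0,0]],[0.1,[0,1,88],[0,0,0]],[0.1,[0,1,88],[0,0,0]],[0.1,[0,1,88],[0,0,0]],[0.1,[0,1,88],[0,0,0]],[0.1,[0,1,88],[0,0,0]]])

```text
time_s: 9.75
tcp_pos: [0.4115, 0.243, 0.0157]
eef_rot: [180.0, 0.0, -180.0]
contact_force: [0.3, -0.8, 4.1]
gripper_width: 0.0225
gripper_force: 9.9
```

>>> carry_out(deltas=[[0.1,[0,0,-30],[0,0,0]],[0.1,[0,0,-70],[0,0,0]],[0.1,[0,0,-115],[0,0,0]],[0.1,[0,0,-115],[0,0,0]],[0.1,[0,0,-115],[0,0,0]]])

```text
time_s: 10.25
tcp_pos: [0.4114, 0.2433, 0.1313]
eef_rot: [179.9, 0.1, 180.0]
contact_force: [-0.1, -1.2, -1.7]
gripper_width: 0.0228
gripper_force: 9.8
```

```bash
python3 -c "
from h import *
go(.5597,-.1441,.1,52)"
```

```text
shift [-148.4 -387.4   30.6] turn z 0.663 cur closing 90.0 tilt 0.16
```

>>> carry_out(deltas=[[0.1,[-15,-39,0],[0,0,0.066]],[0.1,[-30,-78,0],[0,0,0.133]],[0.1,[-45,-116,0],[0,0,0.2]],[0.1,[-59,-155,0],[0,0,0.265]],[0.1,[-74,-194,0],[0,0,0.332]],[0.1,[-89,-232,0],[0,0,0.398]],[0.1,[-104,-271,0],[0,0,0.464]],[0.1,[-119,-310,0],[0,0,0.53]],[0.1,[-134,-349,0],[0,0,0.597]],[0.1,[-144,-375,0],[0,0,0.663]],[0.1,[-148,-387,10],[0,0,0.663]],[0.1,[-148,-387,30],[0,0,0.663]]])

```text
time_s: 11.45
tcp_pos: [0.5594, -0.1457, 0.099]
eef_rot: [-180.0, -0.0, 142.0]
contact_force: [-0.3, 0.5, -1.2]
gripper_width: 0.0232
gripper_force: 9.8
```

>>> carry_out(deltas=[[0.1,[0,0,0],[0,0,0]],[0.1,[0,0,0],[0,0,0]]])

```text
time_s: 11.65
tcp_pos: [0.5581, -0.1439, 0.0991]
eef_rot: [-179.9, -0.1, 142.1]
contact_force: [0.0, -0.2, 0.2]
gripper_width: 0.0227
gripper_force: 9.8
```

```bash
python3 - <<'E'
from h import *
go(.5597,-.1441,.057,52)
p,d=r.capture("side")
q=proj("side",np.array([.53,-.2,.08]))
x,y=int(q[0]),int(q[1])
a=cv2.resize(p[y-45:y+35,x-60:x+60,::-1],None,fx=5,fy=5,interpolation=2)
cv2.imwrite("pics/g4.png",a)
E
```

```text
shift [-1.5  0.9 42.1] turn z 0.001 cur closing 52.1 tilt 0.18
```

View pics/g4.png

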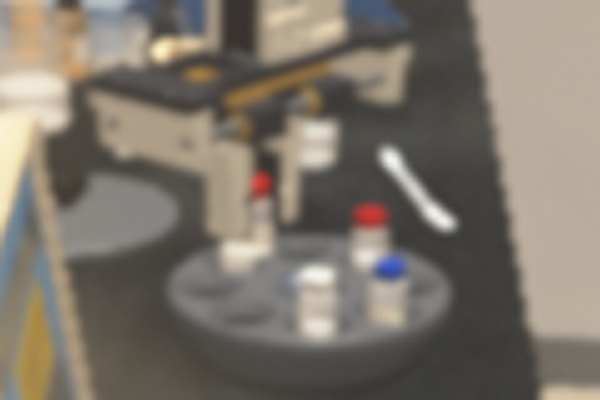

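The red cap's right edge is at (272,183), so its centre is at about x = 255, while the well's column is at about 248. I'll nudge about 2.5 mm in +x and lower.

>>> carry_out(deltas=[[0.1,[-2,1.5,15],[0,0,0]],[0.1,[-2,1.5,28],[0,0,0]],[0.1,[-2,1.5,34],[0,0,0]],[0.1,[-2,1.5,38],[0,0,0]],[0.1,[-2,1.5,42],[0,0,0]],[0.1,[-2,1.5,42],[0,0,0]]])

```text
time_s: 12.3
tcp_pos: [0.5615, -0.1443, 0.0581]
eef_rot: [-180.0, -0.0, 142.0]
contact_force: [1.0, 0.2, 0.1]
gripper_width: 0.0229
gripper_force: 9.8
```

```bash
python3 -c "
from h import *
go(.5600,-.1441,.048,52);print(r.get_state()['contact_force'])"
```

```text
shift [ 1.3 -0.8 10.1] turn z 0.0 cur closing 52.0 tilt 0.03
[1.04550328 0.21454535 0.0616499 ]
```

>>> carry_out(deltas=[[0.1,[1,-0.5,3],[0,0,0]],[0.1,[1,-0.5,6],[0,0,0]],[0.1,[1,-0.5,9.5],[0,0,0]],[0.1,[1,-0.5,9.5],[0,0,0]],[0.1,[1,-0.5,9.5],[0,0,0]]])

```text
time_s: 12.8
tcp_pos: [0.5606, -0.1441, 0.0488]
eef_rot: [-180.0, 0.0, 142.0]
contact_force: [-0.1, -0.4, -0.8]
gripper_width: 0.0228
gripper_force: 9.8
```

>>> carry_out(deltas=[[0.35,[0,0,0],[0,0,0]],[0.38,[0,0,0],[0,0,0]],[0.4,[0,0,0],[0,0,0]],[0.4,[0,0,0],[0,0,0]],[0.4,[0,0,-15],[0,0,0]],[0.4,[0,0,-35],[0,0,0]],[0.5,[0,0,-75],[0,0,0]],[0.5,[0,0,-100],[0,0,0]],[0.5,[0,0,-100],[0,0,0]],[0.5,[0,0,-100],[0,0,0]]])

```text
time_s: 13.8
tcp_pos: [0.5607, -0.144, 0.1493]
eef_rot: [179.9, 0.1, 142.0]
contact_force: [-0.1, -0.0, -0.0]
gripper_width: 0.0438
gripper_force: 0.0
```

```bash
python3 - <<'E'
from h import *
go(.5,.24,.14,45);go(.5215,.3245,.1,45)
p,d=r.capture("side")
q=proj("side",np.array([.53,-.2,.08]))
x,y=int(q[0]),int(q[1])
a=cv2.resize(p[y-45:y+35,x-60:x+60,::-1],None,fx=5,fy=5,interpolation=2)
cv2.imwrite("pics/g5.png",a)
E
```

```text
shift [284.3 265.1   9.4] turn z 0.122 cur closing 52.0 tilt 0.09
shift [319.4 344.9  49.5] turn z 0.122 cur closing 52.0 tilt 0.09
```

View pics/g5.png

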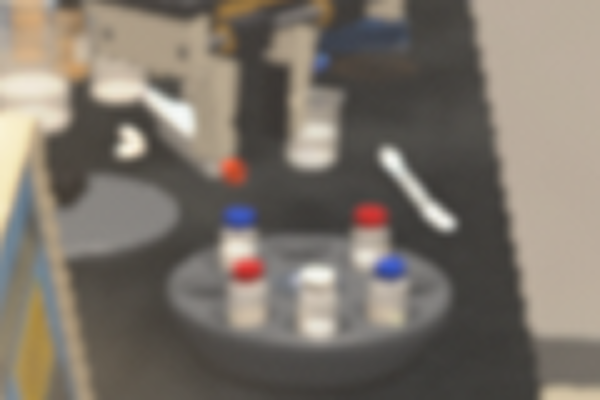

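Red is seated upright at (247,295), across from its twin at (370,235). Next is white, routed clear of the titrator.

>>> carry_out(deltas=[[0.5,[39,25,5],[0,0,0.02]],[0.5,[78,51,5],[0,0,0.04]],[0.5,[117,76,5],[0,0,0.06]],[0.5,[156,101,5],[0,0,0.08]],[0.5,[195,127,5],[0,0,0.1]],[0.5,[234,152,5],[0,0,0.122]],[0.5,[251,191,5],[0,0,0.122]],[0.5,[268,230,5],[0,0,0.122]],[0.5,[285,269,5],[0,0,0.122]],[0.5,[302,307,5],[0,0,0.122]],[0.5,[319,345,25],[0,0,0.122]],[0.5,[319,345,48],[0,0,0.122]]])

```text
time_s: 15.05
tcp_pos: [0.5442, 0.3026, 0.097]
eef_rot: [179.3, -3.9, 138.1]
contact_force: [-1.1, 0.0, 0.1]
gripper_width: 0.0439
gripper_force: 0.0
```

>>> carry_out(deltas=[[0.5,[0,0,0],[0,0,0]],[0.5,[0,0,0],[0,0,0]]])

```text
time_s: 15.25
tcp_pos: [0.5414, 0.2994, 0.0959]
eef_rot: [179.7, -3.9, 138.1]
contact_force: [-0.5, 0.5, -0.2]
gripper_width: 0.0435
gripper_force: 0.0
```

```bash
python3 - <<'E'
from h import *
go(.5215,.3245,.015,45)
p,d=r.capture("side")
q=proj("side",np.array([.52,.32,.05]))
x,y=int(q[0]),int(q[1])
a=cv2.resize(p[y-70:y+50,x-70:x+70,::-1],None,fx=4,fy=4,interpolation=2)
cv2.imwrite("pics/g6.png",a)
E
```

```text
shift [26.   5.  82.8] turn z 0.053 cur closing 48.1 tilt 3.9
```

View pics/g6.png

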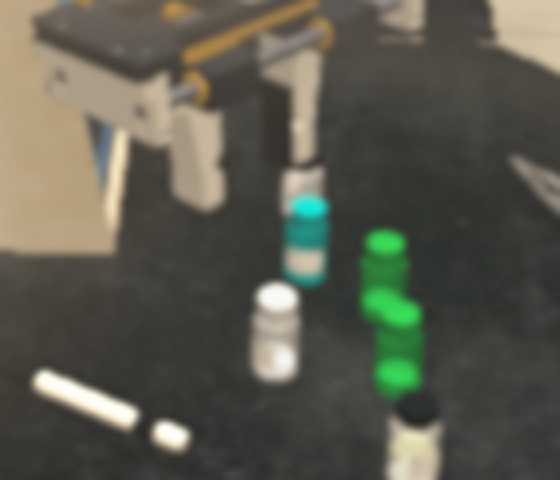

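```bash
python3 -c "
from h import *
print(r.get_state()['joints'].round(1))"
```

```text
[  44.4   22.2  -13.3   -4.8  -54.5 -173.6]
```

Joint 6 hit its range limit (-173.6°), so the white vial needs the opposite half-turn grasp. I'll back off, raise and unwind.

>>> carry_out(deltas=[[0.5,[26,-23,-25],[0,0,0]],[0.5,[52,-47,-55],[0,0,-0.1]],[0.5,[52,-47,-55],[0,0,-0.25]],[0.5,[52,-47,-55],[0,0,-0.4]],[0.5,[52,-47,-55],[0,0,-0.55]],[0.5,[52,-47,-55],[0,0,-0.7]],[0.5,[52,-47,-55],[0,0,-0.85]],[0.5,[52,-47,-55],[0,0,-1.0]],[0.5,[52,-47,-55],[0,0,-1.15]],[0.5,[52,-47,-55],[0,0,-1.3]],[0.5,[52,-47,-55],[0,0,-1.45]],[0.5,[52,-47,-55],[0,0,-1.6]]])

```text
time_s: 16.5
tcp_pos: [0.475, 0.2964, 0.1572]
eef_rot: [176.2, 0.8, -130.0]
contact_force: [-0.5, 0.7, 0.8]
gripper_width: 0.0439
gripper_force: 0.0
```

```bash
python3 -c "
from h import *
go(.48,.30,.15,45);print(r.get_state()['joints'].round(1),r.get_state()['tcp_pos'],r.get_state()['eef_rot'])"
```

```text
shift [-5.9 -2.   7.2] turn z -1.482 cur closing 140.1 tilt 3.92
[ 49.2  13.4 -17.4  -4.5 -58.6 -86.8] [0.47497157 0.29642817 0.15718782] [ 176.16087509    0.81213823 -129.98152342]
```

```bash
cat >> h.py <<'E'
def goR(x,y,z,yaw):
    from scipy.spatial.transform import Rotation as Ro
    s=r.get_state();R=Ro.from_euler("xyz",s["eef_rot"],degrees=True);D=Ro.from_euler("xyz",[180,0,yaw],degrees=True)
    print("shift",R.inv().apply((np.array([x,y,z])-s["tcp_pos"])*1000).round(1),"rot",(R.inv()*D).as_rotvec().round(3),s["joints"].round(1))
E
python3 -c "
from h import *
goR(.48,.30,.15,-45)"
```

```text
shift [-5.9 -2.   7.2] rot [ 0.044  0.061 -1.482] [ 49.2  13.4 -17.4  -4.5 -58.6 -86.8]
```

>>> carry_out(deltas=[[0.5,[-6,-2,7],[0.044,0.061,-1.482]],[0.5,[-6,-2,7],[0.044,0.061,-1.482]],[0.5,[-6,-2,7],[0.044,0.061,-1.482]],[0.5,[-6,-2,7],[0.044,0.061,-1.482]],[0.5,[-6,-2,7],[0.044,0.061,-1.482]],[0.5,[-6,-2,7],[0.044,0.061,-1.482]],[0.5,[-6,-2,7],[0.044,0.061,-1.482]],[0.5,[-6,-2,7],[0.044,0.061,-1.482]],[0.5,[-6,-2,7],[0.044,0.061,-1.482]],[0.5,[-6,-2,7],[0.044,0.061,-1.482]],[0.5,[-6,-2,7],[0.044,0.061,-1.482]],[0.5,[-6,-2,7],[0.044,0.061,-1.482]]])

```text
time_s: 17.7
tcp_pos: [0.4799, 0.3004, 0.1496]
eef_rot: [179.9, 0.0, -45.6]
contact_force: [-0.2, -0.0, -0.3]
gripper_width: 0.0437
gripper_force: 0.0
```

```bash
python3 -c "
from h import *
goR(.5215,.3245,.1,-45)"
```

```text
shift [ 11.9 -46.6  49.6] rot [ 0.001  0.    -0.01 ] [ 51.8  14.  -19.3  -0.  -56.7  -7.4]
```

>>> carry_out(deltas=[[0.5,[6,-23,25],[0,0,-0.01]],[0.5,[12,-46,49],[0,0,-0.01]],[0.5,[12,-46,49],[0,0,-0.01]],[0.5,[12,-46,49],[0,0,-0.01]],[0.5,[12,-46,49],[0,0,-0.01]]])

```text
time_s: 18.2
tcp_pos: [0.5209, 0.3243, 0.1002]
eef_rot: [179.9, 0.0, -44.8]
contact_force: [-0.1, 0.7, 0.3]
gripper_width: 0.044
gripper_force: 0.0
```

```bash
python3 - <<'E'
from h import *
goR(.5215,.3245,.015,-45)
p,d=r.capture("side")
q=proj("side",np.array([.52,.32,.05]))
x,y=int(q[0]),int(q[1])
a=cv2.resize(p[y-70:y+50,x-70:x+70,::-1],None,fx=4,fy=4,interpolation=2)
cv2.imwrite("pics/g7.png",a)
E
```

```text
shift [ 0.3 -0.7 85.2] rot [0.002 0.    0.003] [ 50.1  21.  -16.5  -0.  -52.6  -4.9]
```

View pics/g7.png

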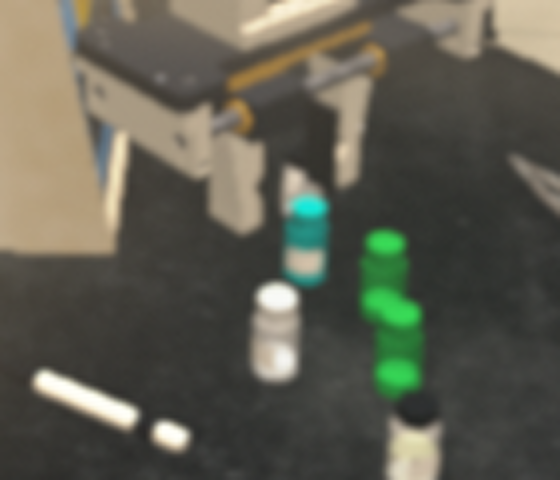

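```bash
python3 - <<'E'
from h import *
q=proj("side",np.array([.52,.32,.05]));x,y=int(q[0]),int(q[1])
s=r.get_state()["tcp_pos"];u=np.array([.7071,.7071,0])
f=lambda P:[round((a-b+c)*4) for a,b,c in zip(proj("side",np.array(P)),(x,y),(70,70))]
print("tcp",f(s),"tips",f(s+u*.022),f(s+u*.043),f(s-u*.022),f(s-u*.043))
print("vial bottom/top",f([.5215,.3245,0]),f([.5215,.3245,.047]))
a=cv2.resize(cv2.imread("pics/side0.png")[y-70:y+50,x-70:x+70],None,fx=4,fy=4,interpolation=2)
for cnt,w in [((0),0)]:
    p=np.load("side0.npz");h,sat,v=cv2.split(cv2.cvtColor(p["p"],cv2.COLOR_RGB2HSV))
    for row in (264,270,276,280): print(row,v[row,300:325].tolist())
E
```

```text
tcp [283, 200] tips [249, 216] [216, 231] [316, 184] [347, 170]
vial bottom/top [277, 366] [279, 291]
264 [56, 56, 55, 55, 54, 60, 94, 159, 220, 241, 247, 248, 248, 248, 248, 243, 212, 140, 77, 55, 53, 53, 52, 52, 52]
270 [54, 55, 56, 57, 62, 83, 122, 160, 183, 192, 195, 196, 197, 196, 192, 183, 165, 131, 88, 64, 60, 62, 65, 64, 62]
276 [55, 55, 57, 59, 68, 100, 142, 173, 188, 197, 205, 218, 225, 229, 225, 205, 166, 120, 83, 71, 69, 69, 67, 67, 68]
280 [57, 60, 62, 63, 67, 92, 137, 176, 196, 203, 209, 222, 233, 239, 237, 227, 185, 124, 77, 65, 65, 67, 68, 71, 71]
```

The fingers match their predicted pixels, and the vial at (276,335) matches its prediction of about (278,330). I'll grip.

>>> carry_out(deltas=[[0.5,[0,-1,40],[0,0,0]],[0.5,[0,-1,65],[0,0,0]],[0.5,[0,-1,78],[0,0,0]],[0.5,[0,-1,85],[0,0,0]],[0.5,[0,-1,85],[0,0,0]],[0.5,[0,-1,85],[0,0,0]],[0.1,[0,-1,85],[0,0,0]],[0.1,[0,-1,85],[0,0,0]],[0.1,[0,-1,85],[0,0,0]],[0.1,[0,-1,85],[0,0,0]],[0.1,[0,-1,85],[0,0,0]]])

```text
time_s: 19.35
tcp_pos: [0.5216, 0.3253, 0.0149]
eef_rot: [179.9, 0.0, -44.7]
contact_force: [-0.4, -0.0, 3.6]
gripper_width: 0.0222
gripper_force: 10.0
```

>>> carry_out(deltas=[[0.1,[0,0,-30],[0,0,0]],[0.1,[0,0,-70],[0,0,0]],[0.1,[0,0,-120],[0,0,0]],[0.1,[0,0,-120],[0,0,0]],[0.1,[0,0,-120],[0,0,0]]])

```text
time_s: 19.85
tcp_pos: [0.522, 0.3259, 0.136]
eef_rot: [-179.9, 0.0, -44.8]
contact_force: [-0.1, -0.3, -0.9]
gripper_width: 0.0221
gripper_force: 9.9
```

```bash
python3 -c "
from h import *
goR(.45,.12,.135,-25);goR(.5291,-.2545,.135,7)"
```

```text
shift [ 93.8 196.9   0.7] rot [-0.001  0.001 -0.345] [ 50.1  19.  -14.1  -0.  -56.8  -4.8]
shift [4.137e+02 4.071e+02 3.000e-01] rot [-0.001  0.    -0.903] [ 50.1  19.  -14.1  -0.  -56.8  -4.8]
```

>>> carry_out(deltas=[[0.1,[16,33,0],[0,0,-0.058]],[0.1,[31,66,0],[0,0,-0.115]],[0.1,[47,98,0],[0,0,-0.173]],[0.1,[63,131,0],[0,0,-0.23]],[0.1,[78,164,0],[0,0,-0.288]],[0.1,[94,197,0],[0,0,-0.345]],[0.1,[126,218,0],[0,0,-0.4]],[0.1,[158,239,0],[0,0,-0.457]],[0.1,[190,260,0],[0,0,-0.512]],[0.1,[222,281,0],[0,0,-0.568]],[0.1,[254,302,0],[0,0,-0.624]],[0.1,[286,323,0],[0,0,-0.68]]])

```text
time_s: 21.05
tcp_pos: [0.4964, -0.1071, 0.1338]
eef_rot: [179.9, 0.2, -5.7]
contact_force: [0.5, 0.6, -0.1]
gripper_width: 0.0226
gripper_force: 10.0
```

>>> carry_out(deltas=[[0.1,[0,0,0],[0,0,0]],[0.1,[0,0,0],[0,0,0]]])

```text
time_s: 21.25
tcp_pos: [0.4962, -0.1064, 0.1336]
eef_rot: [179.9, 0.3, -6.0]
contact_force: [-1.1, 0.4, -1.1]
gripper_width: 0.0224
gripper_force: 9.9
```

```bash
python3 -c "
from h import *
goR(.5291,-.2545,.1,7)"
```

```text
shift [ 48.2 143.8  33.7] rot [ 0.002  0.005 -0.226] [ 10.1   9.8 -27.4   0.1 -53.1  73.9]
```

>>> carry_out(deltas=[[0.1,[12,36,0],[0,0,-0.056]],[0.1,[24,72,0],[0,0,-0.112]],[0.1,[36,108,0],[0,0,-0.17]],[0.1,[48,144,5],[0,0,-0.226]],[0.1,[48,144,20],[0,0,-0.226]],[0.1,[48,144,33],[0,0,-0.226]],[0.1,[48,144,33],[0,0,-0.226]],[0.1,[48,144,33],[0,0,-0.226]]])

```text
time_s: 22.05
tcp_pos: [0.5303, -0.2525, 0.102]
eef_rot: [179.9, 0.2, 7.2]
contact_force: [-0.4, 0.2, -0.6]
gripper_width: 0.0223
gripper_force: 9.9
```

```bash
python3 - <<'E'
from h import *
goR(.5291,-.2545,.057,7)
p,d=r.capture("side")
q=proj("side",np.array([.53,-.2,.08]))
x,y=int(q[0]),int(q[1])
a=cv2.resize(p[y-45:y+35,x-60:x+60,::-1],None,fx=5,fy=5,interpolation=2)
cv2.imwrite("pics/g8.png",a)
E
```

```text
shift [-1.3  1.8 45. ] rot [0.001 0.003 0.004] [-6.300e+00  1.870e+01 -1.980e+01  1.000e-01 -5.160e+01  1.035e+02]
```

View pics/g8.png

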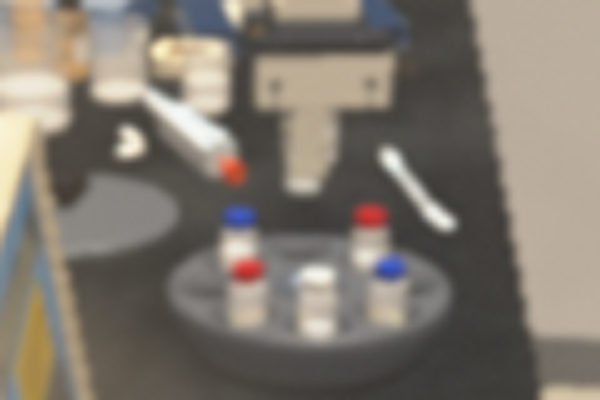

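The white vial's bottom shows below the finger at about (303,187), in line with the well's column at 303. I'll lower it.

>>> carry_out(deltas=[[0.1,[-1,2,15],[0,0,0]],[0.1,[-1,2,30],[0,0,0]],[0.1,[-1,2,37],[0,0,0]],[0.1,[-1,2,41],[0,0,0]],[0.1,[-1,2,45],[0,0,0]],[0.1,[-1,2,45],[0,0,0]],[0.1,[-1,2,45],[0,0,0]]])

```text
time_s: 22.8
tcp_pos: [0.5299, -0.2559, 0.0577]
eef_rot: [179.9, 0.1, 7.2]
contact_force: [0.4, -0.3, 0.5]
gripper_width: 0.0223
gripper_force: 9.9
```

```bash
python3 -c "
from h import *
goR(.5291,-.2545,.048,7)"
```

```text
shift [-0.6 -1.5  9.7] rot [0.002 0.002 0.003] [-6.700e+00  2.170e+01 -2.230e+01  1.000e-01 -4.600e+01  1.037e+02]
```

>>> carry_out(deltas=[[0.1,[-0.5,-1.5,3],[0,0,0]],[0.1,[-0.5,-1.5,6],[0,0,0]],[0.1,[-0.5,-1.5,9.5],[0,0,0]],[0.1,[-0.5,-1.5,9.5],[0,0,0]],[0.1,[-0.5,-1.5,9.5],[0,0,0]]])

```text
time_s: 23.3
tcp_pos: [0.5289, -0.2544, 0.0476]
eef_rot: [179.9, 0.1, 7.2]
contact_force: [0.4, 1.1, 0.2]
gripper_width: 0.0222
gripper_force: 9.9
```

>>> carry_out(deltas=[[0.35,[0,0,0],[0,0,0]],[0.38,[0,0,0],[0,0,0]],[0.4,[0,0,0],[0,0,0]],[0.4,[0,0,0],[0,0,0]],[0.4,[0,0,-15],[0,0,0]],[0.4,[0,0,-35],[0,0,0]],[0.5,[0,0,-75],[0,0,0]],[0.5,[0,0,-120],[0,0,0]],[0.5,[0,0,-150],[0,0,0]],[0.5,[0,0,-150],[0,0,0]]])

```text
time_s: 24.3
tcp_pos: [0.5318, -0.255, 0.2032]
eef_rot: [179.7, -0.3, 7.2]
contact_force: [0.3, -0.2, 0.5]
gripper_width: 0.0437
gripper_force: 0.0
```

```bash
python3 - <<'E'
from h import *
p,d=r.capture("side")
a=cv2.resize(p[115:315,250:450,::-1],None,fx=3,fy=3,interpolation=2)
cv2.imwrite("pics/g9.png",a)
E
```

```text
(no output)
```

View pics/g9.png

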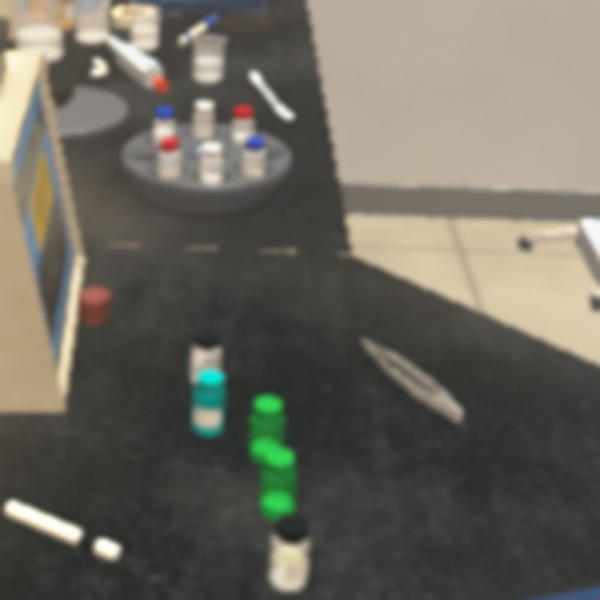

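All six vials look seated and upright (white_out at crop (204,118)), and the black vials haven't moved. I'll check the heights numerically before handing in.

```bash
python3 - <<'E'
from h import *
p,_=r.capture("side");m=masks(p)
for k in("red","blue"): print(k,blobs(p,m[k],(285,140,350,180)))
c=np.array([.5215,-.193])
for n,a in(("blue_out",-38),("red_out",52),("white_out",-83),("blue_in",142),("red_in",-128),("white_in",97)):
    P=np.r_[c+.062*np.array([np.cos(np.radians(a)),np.sin(np.radians(a))]),.077]
    u,v=proj("side",P);col=p[int(v)-8:int(v)+20,int(round(u))].max(1);print(n,round(u,1),round(v,1),col.tolist())
E
```

```text
red [([303.2, 142.6], 20), ([330.6, 151.5], 25), ([306.0, 162.5], 18)]
blue [([304.5, 151.9], 16), ([334.6, 162.1], 11)]
blue_out 304.8 151.2 [158, 152, 127, 97, 82, 81, 89, 134, 176, 180, 154, 137, 153, 190, 217, 230, 230, 225, 223, 215, 183, 157, 168, 193, 198, 192, 190, 193]
red_out 306.6 161.2 [116, 113, 140, 163, 178, 192, 195, 198, 212, 211, 184, 162, 174, 197, 200, 193, 190, 197, 204, 205, 192, 163, 135, 114, 96, 85, 81, 79]
white_out 318.0 149.0 [202, 158, 109, 84, 80, 80, 103, 170, 230, 237, 218, 187, 179, 178, 178, 183, 193, 203, 204, 188, 169, 188, 226, 228, 202, 181, 191, 202]
blue_in 335.9 160.7 [67, 67, 66, 66, 65, 69, 84, 114, 155, 183, 178, 150, 136, 151, 180, 180, 177, 176, 180, 189, 193, 179, 150, 120, 99, 85, 77, 73]
red_in 332.2 150.7 [80, 73, 72, 74, 75, 74, 75, 102, 154, 191, 190, 168, 163, 175, 177, 176, 187, 200, 191, 188, 164, 135, 132, 162, 187, 188, 185, 184]
white_in 321.9 163.2 [89, 108, 120, 121, 121, 126, 143, 183, 227, 233, 214, 191, 191, 200, 196, 187, 182, 190, 211, 218, 204, 177, 146, 112, 89, 79, 76, 76]
```

```bash
python3 -c "
from plant import r
print(r.close_job())"
```

```text
the job is handed in; nothing more can be done
None
```

I seated the red, blue and grey-white bench vials in the wells across from their twins and handed the job in at about 24 s; the last side-camera check showed all six at matching height and the black-capped vials where they stood, but no verdict came back.

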